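# Focus the tube label reader and hold the rack up on its cam lift

### The job

Get the rack of tubes read: first turn the focus knob on top of the label reader until its pointed nose points at the raised tooth on the scale ring and let the knob go, then swing the cam lever on the fixture's right side up by its round grip until it stands straight upright, where the lift table with the rack is at its highest. The lever springs back, so finish while still holding it there with the gripper, and keep the tubes standing and leave the other things on the desk where they are.

Things in the scene. Friction and masses are not known exactly. Their poses are not given: they have to be found in the camera images.
- knob_grip (a point): black focus knob on top of the reader housing: disc 48 mm across carrying a bar grip 44 mm long, 14 mm thick, 40 mm tall above the disc, bar top 182 mm above the desk. This point: on the knob's vertical axis at gripping height, 14 mm below the bar's top, 26 mm above the disc. Seen from above, the bar lies along the line from this point to knob_pointer
- focus_knob (a joint): knob angle in rad, grows clockwise seen from above; 0 = nose points squarely out of the housing's front; stops at -2 and 2. Light friction (0.05 N m), stays where it is left. Starts 0.35 to 1.55 rad clockwise of the mark
- knob_pointer (a point): tip of the small pointed nose on the knob's disc, at the end of the bar that has a short line on its top; 31 mm from the knob's axis; turns with the knob
- index_mark (a point): the marked setting: point just inside the tip of the raised diamond-shaped tooth (10 mm, the only one) on the fixed metal scale ring, 94 mm across, round the knob; 31 mm from the knob's axis, at the height of knob_pointer, which coincides with it when the knob is set. On the side facing the rack; its angle differs from run to run
- lever_grip (a point): centre of the black round grip, a drum 28 mm across and 26 mm wide with flat left and right faces, on the free end of the steel cam lever (rod 10 mm thick) on the fixture's right side, 110 mm from its axis. At rest the lever points out of the fixture's front, towards the robot, 20 degrees above level, grip 83 mm above the desk; only the lever's own rod is near it
- lever_pivot (a point): fixed point on the lever's axis, in the plane in which the grip swings, 45 mm above the desk; its axes are the fixture's (x to its back, y to its left along the lever's axis, z up). The grip swings up and back on an upright circle of radius 110 mm about this point; lever upright: grip 155 mm above the desk, straight above this point
- cam_lever (a joint): lever angle in rad: 0 at rest, grows as the lever is raised; 1.222 = upright = highest lift; beyond that the table sinks again; stop at 1.75. A return spring always pulls it back to 0 (about 0.18 N m when upright, 2 N at the grip), so it falls back if let go
- lift_table (a joint): height of the metal lift table above its lowest position in m, driven by the lever's cam: 0 at rest, 0.0092 at the highest lift
- reader: the whole fixture, fixed to the desk: metal base plate 225 x 190 mm, 10 mm thick, with the lift table in front, the white reader housing (95 x 110 mm, top 130 mm above the desk) at the back and the cam lever on the right. Origin on the desk 10 mm behind the middle of the lift table; x to the fixture's back, y to its left, z up
- rack: white foam rack, 105 x 105 x 34 mm, standing loose on the lift table (table face 36 mm above the desk at rest, with a 5 mm lip); origin under its centre
- tube0: sample tube, 24 mm cap, 98 mm tall, standing loose in the rack's rear row, number 1 of 4 from the right; origin at the centre of its foot, z along the tube; cap top 141 mm above the desk before lifting
- tube1: sample tube, 24 mm cap, 98 mm tall, standing loose in the rack's rear row, number 2 of 4 from the right; origin at the centre of its foot, z along the tube; cap top 141 mm above the desk before lifting
- tube2: sample tube, 24 mm cap, 98 mm tall, standing loose in the rack's rear row, number 3 of 4 from the right; origin at the centre of its foot, z along the tube; cap top 141 mm above the desk before lifting
- tube3: sample tube, 24 mm cap, 98 mm tall, standing loose in the rack's rear row, number 4 of 4 from the right; origin at the centre of its foot, z along the tube; cap top 141 mm above the desk before lifting
- power_bank: dark power bank with its plug, 150 x 66 x 21 mm, lying to the left of the fixture; leave alone; origin under its middle
- single_tube: sample tube, 24 mm cap, 98 mm tall, standing loose on the desk in front of the fixture; leave alone; origin at the centre of its foot
- swab_0: flat swab pouch, 24 x 178 x 4 mm, on the desk towards its right side; leave alone; origin under its centre, long along y
- swab_1: flat swab pouch, 24 x 178 x 4 mm, on the desk left of the middle, towards its front; leave alone; origin under its centre, long along y
- pen: marker pen, 17 x 135 x 16 mm, on the desk right of the middle, towards its front; leave alone; origin under its centre, long along y
Not all that is in view belongs to the job. What is shaped like the tube3 but turquoise is not meant.

How it is judged:
By the outcome, as a careful person would: the job done as asked, in the order asked, and still so for the second after the job is handed in, while the arm keeps its last pose, push and grip.
It also fails if it takes over 48 s, if anything falls off the work surface, if the arm or the gripper's body presses on something with over 40 N, if the wrist force passes 120 N, or if a joint passes its speed limit or range.

### The arm

A 6-joint arm with a two-finger parallel gripper is mounted at the origin on a cart in front of the work surface, level with it; the furniture and walls round the work are solid. World frame = base frame: x ahead of the robot, y to its left, z up, the work surface at z = 0. Lengths are in m, angles in rad, forces in N, time in s.
With the tool pointing down it reaches from about 0.35 to 1 m from the base axis. Payload 7.1 kg.
Tool frame: the origin (TCP) lies between the finger pads; the fingertips stand 22 mm ahead of it and the grasp point (between the pads) lies 3 mm ahead of it; x points along the fingers, y is the direction in which the jaws open and shut, and the axes are right-handed (so a half turn about x gives the same grasp; the last joint's range is limited). The gripper opens to 85 mm and grips with 20 to 120 N. Pads are 22 mm wide; open, the fingers measure 114 mm over their backs; the gripper's body (76 mm by 85 mm) begins 54 mm behind the grasp point. The pads swing forward as they close: fully open they stand 13 mm farther back than shut.
Start: joints at [-0.019, 0.423, 1.63, -0, 1.089, -0.019], TCP at [0.625, 0, 0.253] pointing down, gripper open.
Joint ranges: [-3, 3], [-0.9, 2.11], [0.09, 2.58], [-1.31, 4.45], [0.11, 2.69], [-2.54, 2.54]. Speed limits (rad/s): [2.39, 2.39, 3.01, 3.14, 3.14, 3.14].

### API

Orientations are given as a rotation vector (axis times angle).
In Python, from rig import manip gives the robot as it stands. The module is installed in compiled form; this text tells all that it offers. Calls block until the motion is done:
- manip.move_to(position, orientation): joint-space move of the TCP to a pose.
- manip.servo_line(position, orientation=None, rate=0.15): straight line of the TCP; orientation=None keeps the orientation; rate is the mean speed in m/s.
- manip.set_joints(angles): joint-space move.
- manip.command_gripper(opening, f_grip=None): finger opening in m; f_grip is the grip in N (None keeps the last); returns when the fingers have stopped.
- manip.hold(seconds).
- manip.solve_ik(position, orientation): joint angles nearest the present ones, or None.
- manip.camera(name): name is "scene" or "side" or "wrist"; returns a dict with "image" (400x640x3 uint8, red, green, blue), "fx", "fy", "cx", "cy" (pixels), "k1" (the pictures are not rectified: a ray, as slopes to the right and down, at radius r is drawn at 1 + k1 r^2 times it, then the intrinsics apply), "cam_to_world" (4x4, takes a point from camera to world coordinates); the wrist camera has in their place "mount" (4x4, takes a point from camera to tool coordinates, whose origin is the TCP and whose axes are the tool frame's). Camera axes: x right, y down, z forward; pixel columns grow to the right and rows downward; lengths in m; the calibration is good to about 2 mm. A picture is of the moment at which its call begins: read the wrist's pose just before it. There is no depth.
A pose or a line that the arm cannot do raises manip.IKError and nothing moves.
- manip.sign_off(): hands the job in, once; it reports no verdict.
Readings, each from a call of its own:
- manip.get_time(): time.
- manip.get_joint_positions(): joint angles.
- manip.get_joint_vel(): joint speeds.
- manip.get_tau(): joint torques, N m.
- manip.get_position(): TCP position.
- manip.get_ee_rot(): TCP orientation.
- manip.get_contact_force(): force on the tool from outside, world axes, zero at the start.
- manip.get_torque(): the same for the moment, N m.
- manip.get_width(): finger opening in m.
Only numpy, scipy, OpenCV 4.12 (cv2) and the standard library are available. Lean on these libraries where they do the work, as an engineer would, in place of code of your own. Each camera call takes 0.05 s, during which the arm holds its last target.

## Working session

There is one attempt and no reset: what is moved stays moved. The work goes in short steps, each a Python script; the robot and the scene stay as the last script left them, time stands still between calls to the robot, and variables do not carry over. Pictures are saved under pics/ and viewed, and the job is handed in when it is done.

```bash
mkdir -p pics; python3 - <<'E'
from rig import manip
import cv2, pickle
d={}
print(manip.get_position(),manip.get_ee_rot(),manip.get_time())
for n in("scene","side","wrist"):
    c=manip.camera(n); d[n]=c
    cv2.imwrite(f"pics/a_{n}.png",c["image"][:,:,::-1])
    print(n,[c[k] for k in("fx","fy","cx","cy","k1")]); print(c.get("cam_to_world",c.get("mount")))
pickle.dump(d,open("a.pkl","wb"))
E
```

```text
[6.24493554e-01 3.86863657e-05 2.52554223e-01] [ 1.20856021  1.21033291 -1.21034003] 0.0
scene [375.67242720227966, 375.67242720227966, 322.3756414947616, 204.29667249353534, -0.004218710236280284]
[[-0.67393831 -0.34252254  0.65458802 -0.18066683]
 [-0.73873305  0.30166393 -0.60272079  0.56124908]
 [ 0.00897986 -0.88976243 -0.4563356   0.58803741]
 [ 0.          0.          0.          1.        ]]
side [362.6114094821715, 362.6114094821715, 318.19368983180436, 200.2706079612525, -0.0200316736359543]
[[-0.99812112 -0.01360605  0.05974191  0.44093772]
 [-0.06084868  0.33448918 -0.94043311  0.88400356]
 [-0.00718744 -0.94230137 -0.33468862  0.47317123]
 [ 0.          0.          0.          1.        ]]
wrist [318.1316689893623, 318.1316689893623, 325.4014575777363, 199.99571377516304, -0.04553600601372025]
[[-9.07728825e-05 -3.11058385e-01  9.50390800e-01 -1.20800050e-01]
 [ 9.99999819e-01  5.36969809e-04  2.71258758e-04 -7.02827953e-04]
 [-5.94708477e-04  9.50390653e-01  3.11058280e-01 -7.77295116e-02]
 [ 0.00000000e+00  0.00000000e+00  0.00000000e+00  1.00000000e+00]]
```

View pics/a_scene.png

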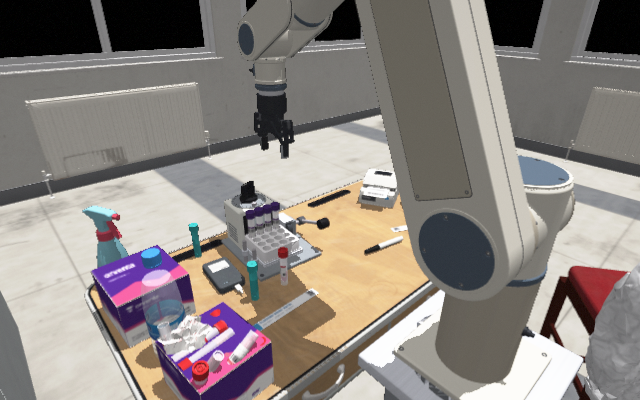

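View pics/a_side.png

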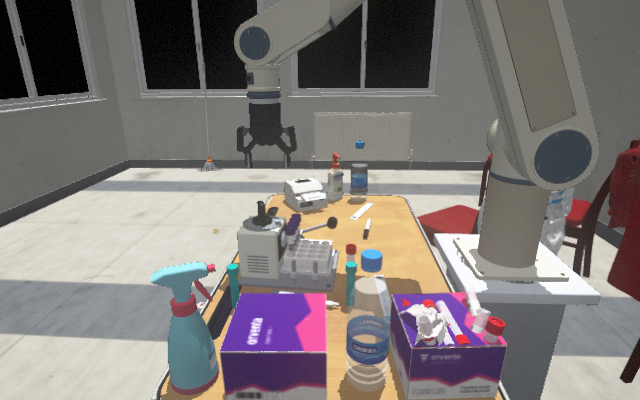

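View pics/a_wrist.png

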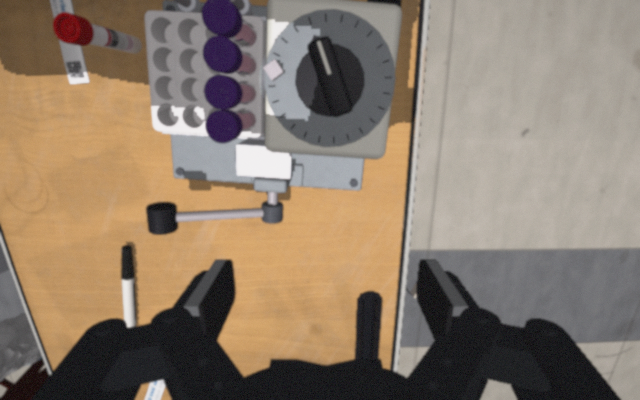

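```bash
cat > h.py <<'E'
from rig import manip
import numpy as np, cv2
from scipy.spatial.transform import Rotation as R
def tool(): 
    T=np.eye(4);T[:3,:3]=R.from_rotvec(manip.get_ee_rot()).as_matrix();T[:3,3]=manip.get_position();return T
def ray(c,T,u,v):
    K=np.array([[c['fx'],0,c['cx']],[0,c['fy'],c['cy']],[0,0,1]])
    p=cv2.undistortPoints(np.array([[[u,v]]],float),K,np.array([c['k1'],0,0,0.]))[0,0]
    d=T[:3,:3]@np.array([p[0],p[1],1]);return T[:3,3],d
def onz(c,T,u,v,z):
    o,d=ray(c,T,u,v);return o+d*(z-o[2])/d[2]
def proj(c,T,P):
    P=np.linalg.inv(T)@np.r_[P,1];K=np.array([[c['fx'],0,c['cx']],[0,c['fy'],c['cy']],[0,0,1]])
    return cv2.projectPoints(P[:3].reshape(1,1,3),np.zeros(3),np.zeros(3),K,np.array([c['k1'],0,0,0.]))[0].ravel()
def isect(rs):
    A=0;b=0
    for o,d in rs:
        d=d/np.linalg.norm(d);M=np.eye(3)-np.outer(d,d);A=A+M;b=b+M@o
    return np.linalg.solve(A,b)
E
python3 - <<'E'
import pickle,cv2
from h import *
d=pickle.load(open('a.pkl','rb'));c=d['wrist']
pickle.dump(tool(),open('aT.pkl','wb'))
im=c['image'][:,:,::-1]
cv2.imwrite('pics/b.png',cv2.resize(im[0:165,255:410],None,fx=3.6,fy=3.6,interpolation=cv2.INTER_CUBIC))
cv2.imwrite('pics/b2.png',cv2.resize(im[130:250,130:380],None,fx=3,fy=3,interpolation=cv2.INTER_CUBIC))
T=tool()@c['mount']; print(tool().round(3)); print(T.round(3))
for n,u,v,z in [('knobtop',331,77,.182),('lg',162,218,.083),('pivot',272,212,.045),('basecorner',353,183,.01),('basec',180,171,.01),('single',70,28,.098)]: print(n,onz(c,T,u,v,z).round(4))
E
```

```text
[[-0.001  1.    -0.     0.625]
 [ 0.    -0.    -1.     0.   ]
 [-1.    -0.001 -0.     0.253]
 [ 0.     0.     0.     1.   ]]
[[ 1.     0.001 -0.001  0.624]
 [ 0.001 -0.95  -0.311  0.078]
 [-0.001  0.311 -0.95   0.373]
 [ 0.     0.     0.     1.   ]]
knobtop [0.627  0.0883 0.182 ]
lg [ 0.4617 -0.0363  0.083 ]
pivot [ 0.5649 -0.0437  0.045 ]
basecorner [ 0.6563 -0.02    0.01  ]
basec [ 0.4522 -0.0054  0.01  ]
single [0.4176 0.1335 0.098 ]
```

View pics/b.png

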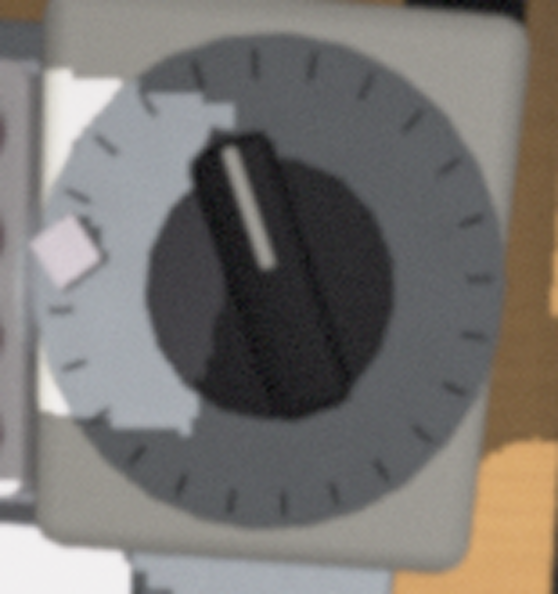

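View pics/b2.png

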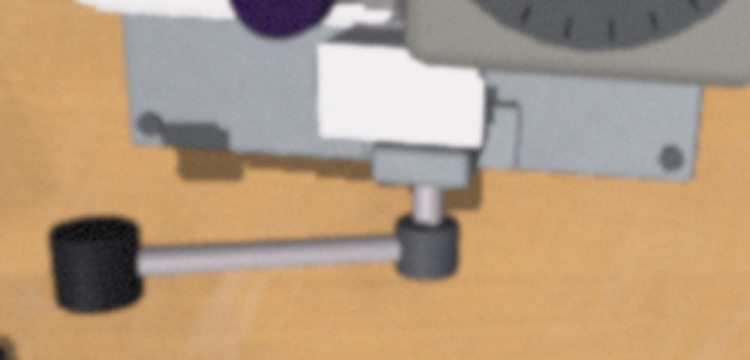

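```bash
python3 - <<'E'
import pickle
from h import *
rv=manip.get_ee_rot()
manip.move_to([0.59,0.04,0.265],rv)
T=tool();c=manip.camera('wrist');pickle.dump((c,T),open('c.pkl','wb'))
im=c['image'][:,:,::-1];cv2.imwrite('pics/c.png',im)
p=manip.camera
print(manip.get_time(),T[:3,3])
E
```

```text
0.5333 [0.58939485 0.04090384 0.2653536 ]
```

View pics/c.png

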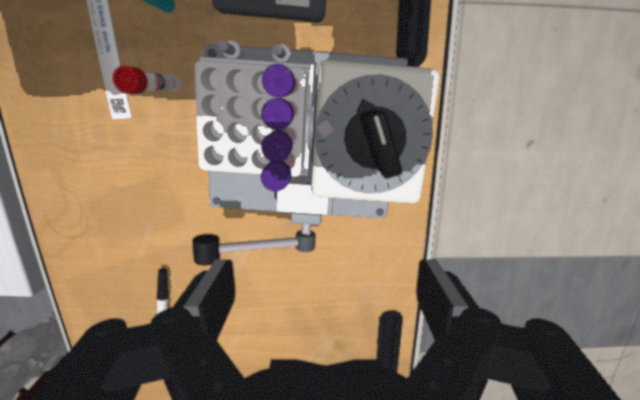

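```bash
python3 - <<'E'
import pickle
from h import *
c,T=pickle.load(open('c.pkl','rb'));im=c['image'][:,:,::-1]
cv2.imwrite('pics/c1.png',cv2.resize(im[60:210,305:445],None,fx=4,fy=4,interpolation=cv2.INTER_CUBIC))
cv2.imwrite('pics/c2.png',cv2.resize(im[165:275,185:395],None,fx=3.6,fy=3.6,interpolation=cv2.INTER_CUBIC))
E
```

```text
(no output)
```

View pics/c1.png

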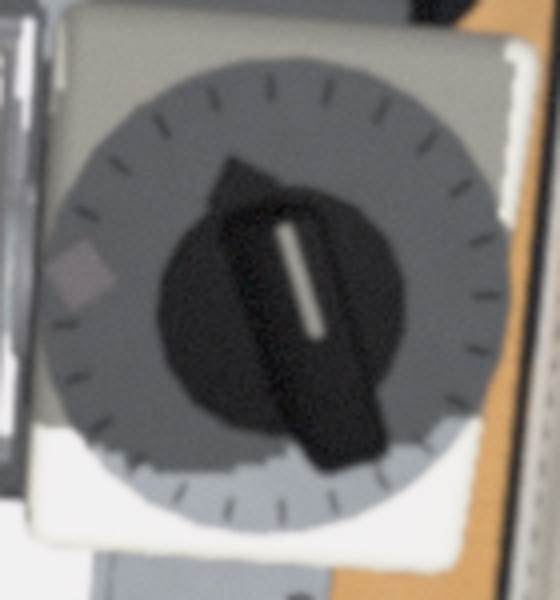

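View pics/c2.png

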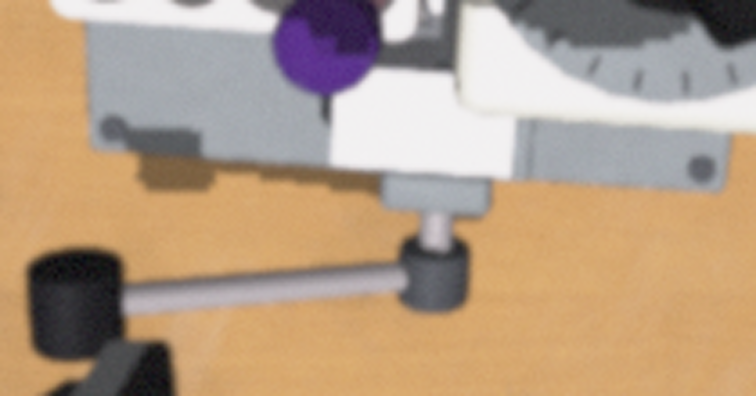

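```bash
python3 - <<'E'
import pickle
from h import *
c,T=pickle.load(open('c.pkl','rb'));T=T@c['mount']
d=pickle.load(open('a.pkl','rb'));c0=d['wrist'];T0=pickle.load(open('aT.pkl','rb'))@c0['mount']
f=lambda u,v,z:onz(c,T,305+u/4,60+v/4,z)
f0=lambda u,v,z:onz(c0,T0,255+u/3.6,0+v/3.6,z)
ring=f(275,295,.134); print('ring',ring,f0(271,281,.134))
print('ring diam',f(42,295,.134)-f(508,295,.134),'disc',f(158,311,.142)-f(405,311,.142))
disc=f(281,311,.142);print('disc',disc,f0(270,287,.142))
print('bar line centre end',f(317,335,.182), f(285,225,.182),'bar ends lower',f(355,455,.182))
print(f0(268,268,.182),f0(230,148,.182))
for z in(.134,.138,.142):
  n=f(232,155,z);t=f(117,290,z);t0=f0(102,248,z)
  for ax in (ring,disc):
    a=n-ax;b=t-ax;print(z,np.hypot(*a[:2]),np.arctan2(a[1],a[0]),np.hypot(*b[:2]),np.arctan2(b[1],b[0]),(t0-ax)[:2])
# lever
g=lambda u,v:(185+u/3.6,165+v/3.6)
g0=lambda u,v:(130+u/3,130+v/3)
print('grip',isect([ray(c,T,*g(77,303)),ray(c0,T0,*g0(96,264))]), onz(c,T,*g(77,303),.083),onz(c0,T0,*g0(96,264),.083))
print('piv',isect([ray(c,T,*g(433,272)),ray(c0,T0,*g0(428,246))]), onz(c,T,*g(433,272),.045),onz(c0,T0,*g0(428,246),.045))
e=onz(c,T,*g(722,190),.01);h=onz(c,T,*g(95,152),.01);v=e-h;print('base',e,h,np.linalg.norm(v),np.arctan2(v[1],v[0]))
e=onz(c0,T0,*g0(692,180),.01);h=onz(c0,T0,*g0(133,143),.01);v=e-h;print('base',e,h,np.linalg.norm(v),np.arctan2(v[1],v[0]))
E
```

```text
ring [0.62638393 0.09076321 0.134     ] [0.62723512 0.09023253 0.134     ]
ring diam [-0.09151512 -0.00047772  0.        ] disc [-0.04709888 -0.00024204  0.        ]
disc [0.62647156 0.08864483 0.142     ] [0.62694383 0.08873393 0.142     ]
bar line centre end [0.62623495 0.0897811  0.182     ] [0.62026698 0.1068823  0.182     ] bar ends lower [0.63365104 0.07011882 0.182     ]
[0.62611906 0.08966357 0.182     ] [0.62024585 0.10701498 0.182     ]
0.134 0.027874472959409202 1.9139370002702998 0.030951904633534158 3.1144033455353126 [-0.03219843  0.00562933]
0.134 0.029905478766987476 1.8928622340035093 0.031168942583636682 3.0464882580643944 [-0.03228605  0.00774771]
0.138 0.028053101613579573 1.9287187509600867 0.03107394159648126 3.1007001420701745 [-0.03169949  0.00531814]
0.138 0.030075174128532414 1.9067700487717119 0.031319456082165416 3.0331819571147305 [-0.03178711  0.00743652]
0.142 0.02823778154916661 1.943310305382361 0.03120176727532075 3.0871066801574516 [-0.03120055  0.00500695]
0.142 0.030250620931478407 1.9205191733251037 0.03147546132540316 3.02000524498385 [-0.03128817  0.00712533]
grip [ 0.46212859 -0.03589358  0.08354857] [ 0.46203274 -0.03601257  0.083     ] [ 0.46167508 -0.03625846  0.083     ]
piv [ 0.56479433 -0.04544673  0.04053002] [ 0.56504187 -0.04340102  0.045     ] [ 0.5656547  -0.04371976  0.045     ]
base [ 0.66505964 -0.0280564   0.01      ] [ 0.44485805 -0.01444483  0.01      ] 0.22062188297613028 -0.06173559819909577
base [ 0.66569355 -0.02864425  0.01      ] [ 0.44417663 -0.01345059  0.01      ] 0.22203737163835585 -0.06848189304770201
```

```bash
cat >> h.py <<'E'
def down(yaw):
    y=np.array([np.cos(yaw),np.sin(yaw),0]);x=np.array([0,0,-1.]);return R.from_matrix(np.c_[x,y,np.cross(x,y)]).as_rotvec()
E
python3 - <<'E'
from h import *
A=[.6265,.0893]
y0=1.912-np.pi/2
manip.command_gripper(.05,40)
manip.move_to([*A,.24],down(y0))
manip.servo_line([*A,.1725],rate=.1)
print(manip.get_contact_force(),manip.get_position())
manip.command_gripper(0.0,40)
print(manip.get_width(),manip.get_contact_force(),manip.get_torque())
q=manip.get_joint_positions();q2=manip.solve_ik([*A,.1725],down(y0+1.14));print(np.round(q,3),np.round(q2,3),manip.get_time())
E
```

```text
[-0.04750518 -0.09052313  0.02036044] [0.62689361 0.08921873 0.17302036]
0.013247314136238739 [1.66434032 0.96071128 4.0653007 ] [ 0.07590458 -0.20265583 -0.02778534]
[ 0.123  0.53   1.664  0.     0.945 -0.218] [ 0.123  0.53   1.666  0.     0.946 -1.358] 2.575
```

```bash
python3 - <<'E'
from h import *
import pickle
q=np.array(manip.get_joint_positions())
for k in range(1,5):
    p=q.copy();p[5]-=1.14*k/4;manip.set_joints(p)
    print(manip.get_contact_force().round(2),manip.get_torque().round(3))
T=tool();c=manip.camera('wrist');cv2.imwrite('pics/d0.png',c['image'][:,:,::-1])
manip.command_gripper(.045,40)
P=manip.get_position()
manip.servo_line([P[0],P[1],.265],rate=.15)
T=tool();c=manip.camera('wrist');pickle.dump((c,T),open('d.pkl','wb'))
cv2.imwrite('pics/d.png',c['image'][:,:,::-1]);print(manip.get_time(),T[:3,3])
E
```

```text
[ 2.01  1.25 -1.13] [ 0.107 -0.254  0.064]
[ 2.77  2.   -0.93] [ 0.261 -0.5    0.015]
[ 4.15  3.28 -1.56] [ 0.381 -0.633  0.023]
[ 4.95  4.16 -1.82] [ 0.465 -0.75   0.084]
5.3417 [0.62645497 0.08926217 0.2642509 ]
```

View pics/d.png

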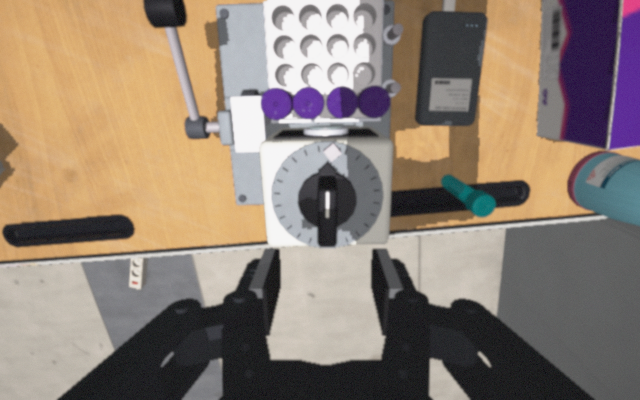

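```bash
python3 - <<'E'
import pickle
from h import *
c,T=pickle.load(open('d.pkl','rb'));im=c['image'][:,:,::-1]
cv2.imwrite('pics/d1.png',cv2.resize(im[130:250,265:390],None,fx=5,fy=5,interpolation=cv2.INTER_CUBIC))
E
```

```text
(no output)
```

View pics/d1.png

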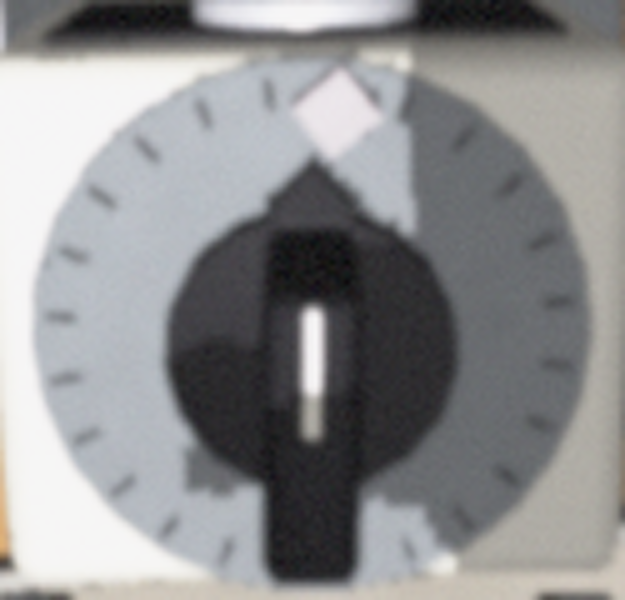

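```bash
python3 - <<'E'
import pickle
from h import *
c,T=pickle.load(open('d.pkl','rb'));T=T@c['mount']
f=lambda u,v,z:onz(c,T,265+u/5,130+v/5,z)
A=np.array([.6265,.0893])
bt=f(313,300,.182);be=f(311,578,.182);print(bt,be,np.arctan2(*(bt-be)[[1,0]]))
print('disc',f(312,350,.142))
for z in(.134,.138,.142):
  o=[]
  for p in((314,158),(331,160),(337,112),(304,112),(382,118),(341,65)):
    q=f(*p,z)[:2]-A;o+=[np.hypot(*q).round(4),np.arctan2(q[1],q[0]).round(3)%6.283]
  print(z,o)
E
```

```text
[0.60571894 0.090525   0.182     ] [0.64638248 0.08669817 0.182     ] 3.04775961788979
disc [0.62576714 0.0888765  0.142     ]
0.134 [np.float64(0.0304), np.float64(3.058), np.float64(0.0301), np.float64(2.968), np.float64(0.0379), np.float64(2.961), np.float64(0.0378), np.float64(3.1), np.float64(0.0383), np.float64(2.772), np.float64(0.0454), np.float64(2.964)]
0.138 [np.float64(0.0312), np.float64(3.059), np.float64(0.0309), np.float64(2.973), np.float64(0.0386), np.float64(2.965), np.float64(0.0385), np.float64(3.099), np.float64(0.0389), np.float64(2.782), np.float64(0.0459), np.float64(2.967)]
0.142 [np.float64(0.032), np.float64(3.06), np.float64(0.0317), np.float64(2.977), np.float64(0.0393), np.float64(2.969), np.float64(0.0392), np.float64(3.098), np.float64(0.0395), np.float64(2.792), np.float64(0.0465), np.float64(2.97)]
```

```bash
python3 - <<'E'
from h import *
import pickle
A=[.6265,.0893]
manip.servo_line([*A,.1725],rate=.15)
manip.command_gripper(0.0,40)
print(manip.get_width())
q=np.array(manip.get_joint_positions());q[5]+=.085;manip.set_joints(q);manip.hold(.2)
print(manip.get_joint_positions()[5]-q[5])
manip.command_gripper(.045,40)
P=manip.get_position()
manip.servo_line([P[0],P[1],.265],rate=.15)
T=tool();c=manip.camera('wrist');pickle.dump((c,T),open('e.pkl','wb'))
im=c['image'][:,:,::-1]
cv2.imwrite('pics/e1.png',cv2.resize(im[130:250,265:390],None,fx=5,fy=5,interpolation=cv2.INTER_CUBIC))
print(manip.get_time(),T[:3,3])
E
```

```text
0.013259685858609625
-0.00138906907633074
8.15 [0.62668502 0.08976493 0.26424348]
```

View pics/e1.png

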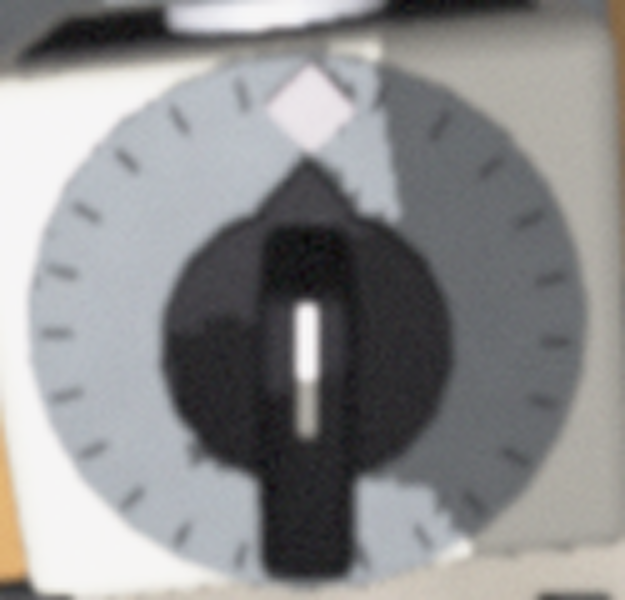

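```bash
cat >> h.py <<'E'
YAW=-0.068
FX=np.array([np.cos(YAW),np.sin(YAW),0]);FY=np.array([-np.sin(YAW),np.cos(YAW),0]);FZ=np.array([0,0,1.])
PIV=np.array([.5653,-.0436,.045])
def pose(th,tilt,grip=None,off=0.0):
    # tool x = sin(tilt) FX - cos(tilt) FZ ; grasp point 3 mm ahead of the TCP
    ph=np.radians(20)+th
    g=PIV+.110*(-np.cos(ph)*FX+np.sin(ph)*FZ) if grip is None else np.array(grip)
    x=np.sin(tilt)*FX-np.cos(tilt)*FZ
    M=np.c_[x,FY,np.cross(x,FY)]
    return g-x*(.003+off),R.from_matrix(M).as_rotvec()
E
python3 - <<'E'
from h import *
import pickle
c,T=pickle.load(open('c.pkl','rb'));T=T@c['mount']
for p in((198,170),(310,172)): print('rack',onz(c,T,*p,.07))
print(pose(0,0)[0],manip.get_joint_positions().round(2))
for th,off in((0,.12),(0,0),(.4,0),(.8,0),(1.222,0)):
    q=manip.solve_ik(*pose(th,np.radians(35)-th,off=off)); print(th,off,None if q is None else np.round(q,2))
E
```

```text
rack [0.45831722 0.04709206 0.07      ]
rack [0.57292214 0.04506173 0.07      ]
[ 0.4621727  -0.03657651  0.08562222] [ 0.12  0.42  1.6   0.    1.11 -1.27]
0 0.12 None
0 0 [-0.12  0.51  2.42  3.06  0.4   1.6 ]
0.4 0 [-0.11  0.38  2.14  0.02  0.41 -1.63]
0.8 0 [-0.1   0.5   1.81 -0.01  1.02 -1.6 ]
1.222 0 [-0.09  0.74  1.45 -0.01  1.56 -1.59]
```

```bash
python3 - <<'E'
from h import *
for t0,t1 in((10,-45),(0,-40)):
  for th,off in((0,.12),(0,.0),(.4,0),(.8,0),(1.222,0)):
    q=manip.solve_ik(*pose(th,np.radians(t0+(t1-t0)*th/1.222),off=off)); print(th,off,None if q is None else np.round(q,2))
E
```

```text
0 0.12 [-0.11  0.17  2.16  0.01  0.64 -1.62]
0 0.0 [-0.11  0.45  2.18  0.02  0.34 -1.63]
0.4 0 [-0.1   0.48  1.93 -0.01  0.87 -1.6 ]
0.8 0 [-0.09  0.62  1.66 -0.01  1.32 -1.59]
1.222 0 [-0.09  0.82  1.36 -0.02  1.75 -1.59]
0 0.12 [-0.1   0.26  2.02 -0.    0.87 -1.61]
0 0.0 [-0.1   0.48  2.08 -0.    0.58 -1.61]
0.4 0 [-0.1   0.51  1.88 -0.01  0.98 -1.6 ]
0.8 0 [-0.09  0.62  1.66 -0.01  1.32 -1.59]
1.222 0 [-0.09  0.78  1.4  -0.01  1.66 -1.59]
```

```bash
python3 - <<'E'
from h import *
import pickle
P=manip.get_position()
G=[.462,-.0362,.083]
manip.move_to(*pose(0,0,G,.15))
manip.servo_line(*pose(0,0,G,.08))
T=tool();c=manip.camera('wrist');pickle.dump((c,T),open('f.pkl','wb'))
cv2.imwrite('pics/f.png',c['image'][:,:,::-1]);print(manip.get_time(),T[:3,3],manip.get_width(),manip.get_contact_force())
E
```

```text
9.6667 [ 0.46292118 -0.0359019   0.16620141] 0.04497808297714127 [-0.99546535 -0.03522731 -0.11986025]
```

View pics/f.png

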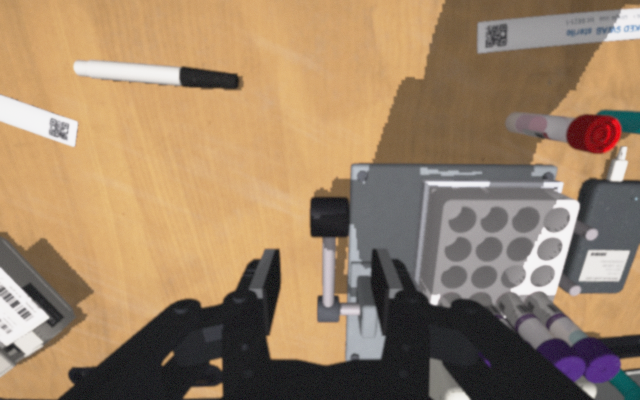

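```bash
python3 - <<'E'
from h import *
import pickle
c,T=pickle.load(open('f.pkl','rb'));T=T@c['mount']
print(proj(c,T,[.462,-.0362,.083]))
im=c['image'];print([im[217,x].max() for x in range(304,356)])
print(onz(c,T,330,217,.083),onz(c,T,311,217,.083),onz(c,T,349,217,.083))
G=[.4615,-.0365,.083]
manip.servo_line(*pose(0,0,G,0),rate=.1)
print(manip.get_position(),manip.get_contact_force())
manip.command_gripper(0.0,50)
print(manip.get_width(),manip.get_contact_force(),manip.get_torque(),manip.get_time())
T=tool();c=manip.camera('wrist');cv2.imwrite('pics/g.png',c['image'][:,:,::-1])
E
```

```text
[327.8856135  217.50237202]
[np.uint8(222), np.uint8(222), np.uint8(224), np.uint8(223), np.uint8(213), np.uint8(170), np.uint8(105), np.uint8(55), np.uint8(45), np.uint8(50), np.uint8(68), np.uint8(73), np.uint8(75), np.uint8(74), np.uint8(71), np.uint8(61), np.uint8(46), np.uint8(43), np.uint8(43), np.uint8(35), np.uint8(35), np.uint8(39), np.uint8(37), np.uint8(42), np.uint8(42), np.uint8(38), np.uint8(34), np.uint8(39), np.uint8(40), np.uint8(37), np.uint8(41), np.uint8(38), np.uint8(38), np.uint8(38), np.uint8(43), np.uint8(41), np.uint8(39), np.uint8(40), np.uint8(42), np.uint8(36), np.uint8(36), np.uint8(38), np.uint8(32), np.uint8(35), np.uint8(40), np.uint8(59), np.uint8(82), np.uint8(100), np.uint8(106), np.uint8(112), np.uint8(114), np.uint8(112)]
[ 0.46172763 -0.03472741  0.083     ] [ 0.46086092 -0.04774803  0.083     ] [ 0.46259855 -0.02170463  0.083     ]
[ 0.46190126 -0.03655245  0.08641962] [-0.03826893  0.50743911 -0.63930099]
0.02543148457939756 [-0.56690697 21.94515868  9.92266217] [ 3.06045782  0.12044544 -0.1463526 ] 10.9167
```

View pics/g.png

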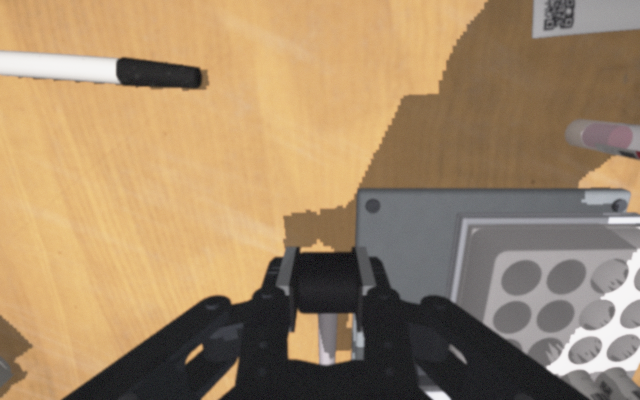

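```bash
python3 - <<'E'
from h import *
for dy in(.001,.002):
    G=np.array([.4615,-.0365,.083])+dy*FY
    manip.servo_line(*pose(0,0,G,0),rate=.02);manip.hold(.1)
    print(dy,manip.get_position(),manip.get_contact_force(),manip.get_torque())
E
```

```text
0.001 [ 0.46204931 -0.03404648  0.08717258] [-1.20767547 14.1294974  10.26662819] [ 1.91497161  0.2332062  -0.35428292]
0.002 [ 0.46206671 -0.03379482  0.0871952 ] [-2.88724233  7.24719995  9.58219462] [ 0.88087034  0.37666573 -0.49119772]
```

```bash
cat >> h.py <<'E'
PIV=PIV+.003*FY
E
python3 - <<'E'
from h import *
for th in np.linspace(0,1.222,15)[1:]:
    p,r=pose(th,np.radians(-40*th/1.222))
    manip.servo_line(p,r,rate=.06)
    F=np.array(manip.get_contact_force());ph=np.radians(20)+th
    u=-np.cos(ph)*FX+np.sin(ph)*FZ;t=np.sin(ph)*FX+np.cos(ph)*FZ
    print(round(th,3),'rad %.1f tan %.1f lat %.1f'%(F@u,F@t,F@FY),'err mm',(1e3*(manip.get_position()-p)).round(2))
    if np.linalg.norm(F)>30: print('stop');break
T=tool();c=manip.camera('wrist');cv2.imwrite('pics/i.png',c['image'][:,:,::-1])
s=manip.camera('side');cv2.imwrite('pics/i_side.png',cv2.resize(s['image'][180:300,210:370,::-1],None,fx=4,fy=4,interpolation=cv2.INTER_CUBIC))
s=manip.camera('scene');cv2.imwrite('pics/i_scene.png',cv2.resize(s['image'][130:290,200:360,::-1],None,fx=3.7,fy=3.7,interpolation=cv2.INTER_CUBIC))
print(manip.get_time(),manip.get_width())
E
```

```text
0.087 rad 3.3 tan -0.9 lat 1.5 err mm [-0.59  0.16  0.14]
0.175 rad 3.2 tan -1.3 lat 1.7 err mm [-0.6   0.13 -0.18]
0.262 rad 2.2 tan -0.6 lat 0.8 err mm [-0.5   0.14 -0.29]
0.349 rad 2.2 tan -0.8 lat 1.7 err mm [-0.34  0.11 -0.28]
0.436 rad 2.2 tan -1.1 lat 2.4 err mm [-0.21  0.07 -0.28]
0.524 rad 1.0 tan -1.2 lat 1.0 err mm [-0.06  0.05 -0.27]
0.611 rad 1.1 tan -2.7 lat 1.7 err mm [-0.05  0.04 -0.32]
0.698 rad -1.4 tan -2.7 lat 1.2 err mm [-0.25  0.05 -0.4 ]
0.786 rad -4.4 tan -3.3 lat 0.8 err mm [-0.24  0.01 -0.34]
0.873 rad -4.0 tan -4.1 lat 1.2 err mm [-0.3   0.01 -0.32]
0.96 rad -3.6 tan -4.9 lat 1.3 err mm [-0.26  0.02 -0.22]
1.047 rad -5.7 tan -4.5 lat 1.2 err mm [-0.24 -0.02 -0.18]
1.135 rad -4.5 tan -4.9 lat 0.3 err mm [-0.31 -0.02 -0.11]
1.222 rad -3.7 tan -5.1 lat 0.5 err mm [-0.32 -0.05 -0.04]
16.1333 0.02527389882720266
```

View pics/i_side.png

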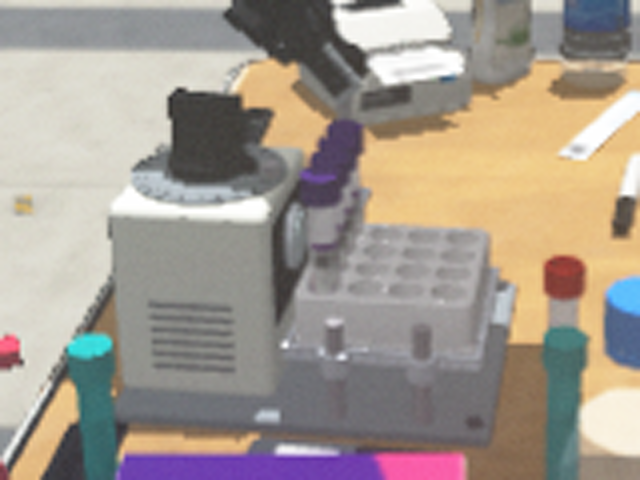

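View pics/i_scene.png

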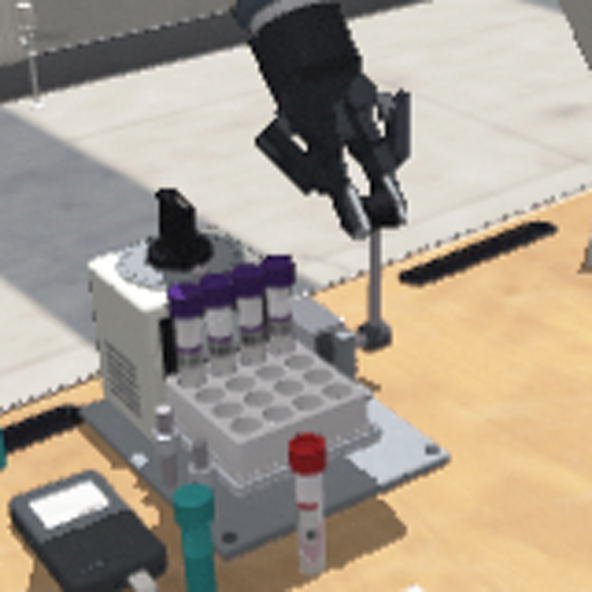

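View pics/i.png

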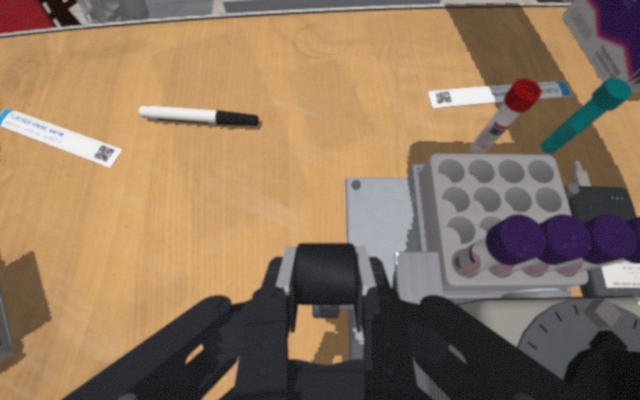

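```bash
python3 - <<'E'
from h import *
s=manip.camera('scene');T=s['cam_to_world'];im=s['image'].astype(float)
P=np.array([.565,-.0405,0])
for z in(.045,.06,.08,.1,.12): print(z,proj(s,T,P+[0,0,z]).round(2),proj(s,T,P+.003*FX+[0,0,z]).round(2))
print('grip',manip.get_position()+.003*tool()[:3,0])
g=im.mean(2)
for r in range(192,222,2): print(r,g[r,294:310].astype(int))
E
```

```text
0.045 [300.87 220.11] [300.28 219.71]
0.06 [300.79 215.62] [300.19 215.22]
0.08 [300.67 209.54] [300.06 209.15]
0.1 [300.54 203.35] [299.93 202.98]
0.12 [300.42 197.06] [299.81 196.7 ]
grip [ 0.56508274 -0.04063176  0.1549703 ]
192 [ 28  43  74  99 107 109  53  71 109 208 205 206 206 208 213 215]
194 [210 115 128 123 124 197  95  97 118 215 218 218 220 220 219 219]
196 [210 209 207 207 206 200  95  96 120 221 220 218 217 216 218 216]
198 [223 222 222 222 221 212  93  97 118 216 215 215 216 216 222 201]
200 [223 223 222 221 219 210  94  96 119 214 202 128 171 179 157 176]
202 [212 218 218 210 214 204  94  97 102 151 190 199 203 201 193 187]
204 [206 226 158 129 159 171  94  96 108 175 197 197 193 152  38  43]
206 [197 195 195 197 196 163  96  97 114 197 197 196 196 189 112 102]
208 [196 196 197 197 190 140  95  95 115 196 197 197 197 198 198 199]
210 [196 195 197 196 194 141  95  96 115 198 200 199 199 200 200 199]
212 [201 201 201 201 196 142  96  97 115 202 200 200 199 199 196 196]
214 [200 200 198 199 195 144  95  96 114 199 200 199 202 201 201 199]
216 [197 197 198 196 183 132  96  96 100 154 191 197 197 198 197 198]
218 [185 186 147  52  56  59  66  73  77 105 105 152 199 197 197 196]
220 [175 159 120  96  90  52  53  52  62  75  72 102 198 199 198 198]
```

```bash
python3 - <<'E'
from h import *
im=cv2.imread('pics/i.png')
cv2.imwrite('pics/i1.png',cv2.resize(im[235:395,255:395],None,fx=3.7,fy=3.7,interpolation=cv2.INTER_CUBIC))
c=manip.camera('wrist');T=tool()@c['mount']
print(T[:3,3])
for x in(.555,.565,.575):
  for z in (.033,.045,.057): print(x,z,proj(c,T,[x,-.0405,z]).round(1))
print('drum',proj(c,T,[.5651,-.0406,.155]))
s=manip.camera('scene')
for (y,z) in((0,0),): pass
cv2.imwrite('pics/i2.png',cv2.resize(s['image'][170:240,215:325,::-1],None,fx=7,fy=7,interpolation=cv2.INTER_CUBIC))
E
```

```text
[ 0.58239284 -0.04382921  0.30115067]
0.555 0.033 [327.4 290.2]
0.555 0.045 [327.4 288.6]
0.555 0.057 [327.5 286.8]
0.565 0.033 [328.2 302.9]
0.565 0.045 [328.3 301.8]
0.565 0.057 [328.5 300.7]
0.575 0.033 [329.1 315.9]
0.575 0.045 [329.3 315.4]
0.575 0.057 [329.5 314.9]
drum [330.14767363 284.59411985]
```

View pics/i1.png

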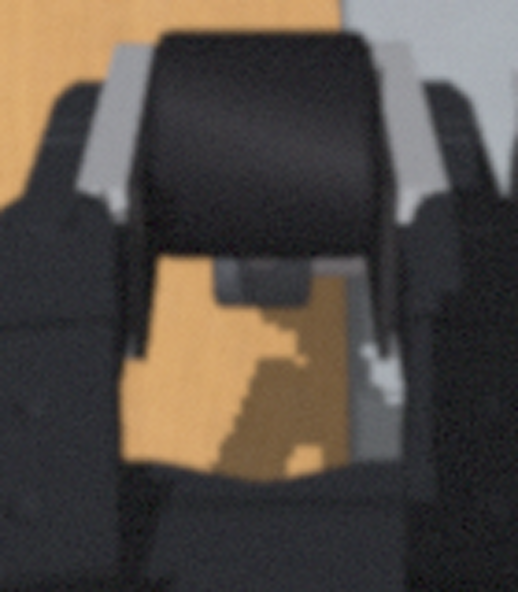

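View pics/i2.png

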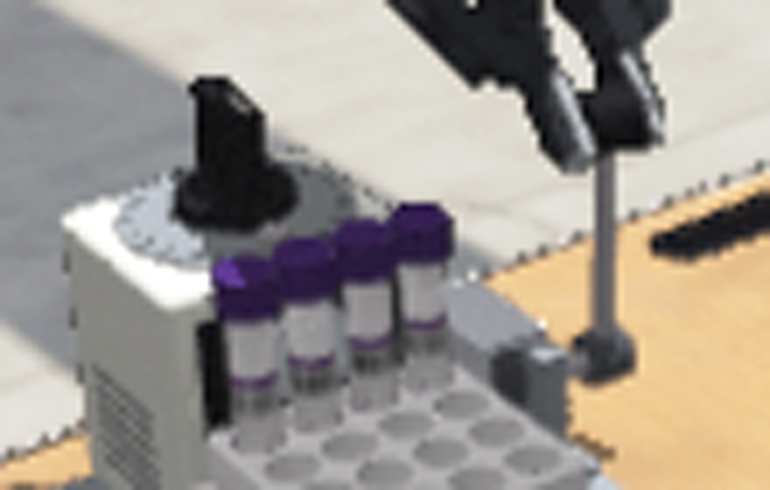

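```bash
python3 - <<'E'
from h import *
from scipy.optimize import brentq
c=manip.camera('wrist');im=c['image'];T=tool()@c['mount']
g=im.mean(2)
for col in(322,328,334): print(col,g[236:250,col].astype(int),g[296:324,col].astype(int))
def edge(v):
    o,d=ray(c,T,328,v);return d/np.linalg.norm(d)
o=T[:3,3]
d=edge(243.3)+edge(304.0);d/=np.linalg.norm(d)
half=np.arccos(edge(243.3)@edge(304.0))/2;print('dist from size',.014/np.sin(half))
for dpt in(.014/np.sin(half),): print('centre from size',o+d*dpt)
for px in(.5645,.5655,.5665):
    p=np.array([px,-.0405,.045])
    f=lambda s:np.hypot((o+d*s-p)@FX,(o+d*s-p)[2])-.110
    s=brentq(f,.05,.19);C=o+d*s;r=C-p;print(px,C,'lean fwd rad',np.arctan2(-(r@FX),r[2]))
E
```

```text
322 [163 160 161 161 160 151 127  90  54  35  36  34  31  38] [ 35  36  34  23  25  15  28  31  42  60  65  59  61  57  54  53  52  52
  52  53  54  77 115 145 155 158 159 158]
328 [162 160 160 162 161 153 133  90  52  35  32  35  39  37] [ 37  32  32  31  32  31  25  26  45  64  68  66  63  58  60  54  56  53
  55  55  52  60  68  86  90 100 122 146]
334 [165 163 160 161 161 153 128  91  54  37  37  40  30  31] [31 23 37 27 29 30 22 30 35 52 56 57 60 56 59 57 58 53 51 54 56 58 69 82
 90 89 91 95]
dist from size 0.15404149283926466
centre from size [ 0.55897162 -0.0410982   0.1489219 ]
0.5645 [ 0.55989077 -0.04120593  0.15490583] lean fwd rad 0.041380987007195245
0.5655 [ 0.55988367 -0.0412051   0.15485962] lean fwd rad 0.050525460111409
0.5665 [ 0.55987515 -0.0412041   0.15480412] lean fwd rad 0.05968724731529189
```

```bash
cat > meas.py <<'E'
from h import *
from scipy.optimize import brentq
def meas(name):
    c=manip.camera('wrist');T=tool()@c['mount'];g=c['image'].astype(float).mean(2)
    cv2.imwrite(f'pics/{name}.png',c['image'][:,:,::-1])
    pr=g[:,325:332].mean(1)
    a=[r for r in range(225,275) if pr[r]>90>=pr[r+1]][-1]; top=a+(pr[a]-90)/(pr[a]-pr[a+1])
    b=[r for r in range(285,330) if pr[r]<45<=pr[r+1]][0]; bot=b+(45-pr[b])/(pr[b+1]-pr[b])
    e=lambda v:(lambda d:d/np.linalg.norm(d))(ray(c,T,328,v)[1])
    d=e(top)+e(bot);d/=np.linalg.norm(d);o=T[:3,3];p=np.array([.5655,-.0405,.045])
    s=brentq(lambda s:np.hypot((o+d*s-p)@FX,(o+d*s-p)[2])-.110,.05,.19);r=o+d*s-p
    print(name,'rows',top,bot,'lean(wrist)',np.arctan2(-(r@FX),r[2]))
    s=manip.camera('scene');g=s['image'].astype(float).mean(2)
    L=[];
    for r in range(195,216):
        w=g[r,294:310];bg=np.r_[w[:3],w[-4:]];lo=w[6:8].mean()
        hi1=w[3:5].mean();hi2=w[10:12].mean()
        x1=5.5-np.clip((hi1-w[5])/(hi1-lo),0,1);x2=8.5 if 0 else 7.5+np.clip((hi2-w[8])/(hi2-lo),0,1)+np.clip((hi2-w[9])/(hi2-lo),0,1)
        if min(w[3:5].min(),w[10:12].min())>160: L.append((r,294+(x1+x2)/2))
    L=np.array(L)
    A=proj(s,s['cam_to_world'],[.5655,-.0405,.06]);B=proj(s,s['cam_to_world'],[.5655,-.0405,.13])
    k=np.polyfit(L[:,0],L[:,1],1)[0] if len(L)>3 else np.nan
    # image slope change per rad of lean
    th=.05;B2=proj(s,s['cam_to_world'],np.array([.5655,-.0405,.06])+.07*(np.cos(th)*FZ-np.sin(th)*FX))
    k0=(B-A)[0]/(B-A)[1];k1=(B2-A)[0]/(B2-A)[1]
    print('scene rows',len(L),'lean(scene)',(k-k0)/(k1-k0)*th)
E
python3 - <<'E'
from meas import *
meas('j0')
print(manip.get_contact_force())
for th in(1.245,1.270):
    p,r=pose(th,np.radians(-40));manip.servo_line(p,r,rate=.03)
manip.hold(.2)
print(manip.get_contact_force(),manip.get_position()-p)
meas('j1');print(manip.get_time())
E
```

```text
j0 rows 243.00395256916997 304.0977011494253 lean(wrist) 0.05086400277462781
scene rows 17 lean(scene) 0.05335161239829296
[-5.55727364  0.79840693 -6.28851377]
[-5.34707661 -0.37380582 -5.74601454] [-5.48498259e-04 -1.98487611e-05  7.51478429e-06]
j1 rows 242.45578231292518 303.95412844036696 lean(wrist) 0.0049116559907220626
scene rows 17 lean(scene) 0.031796897906094766
17.2333
```

```bash
python3 - <<'E'
from h import *
s=manip.camera('side');T=s['cam_to_world']
cv2.imwrite('pics/k.png',cv2.resize(s['image'][180:250,255:345,::-1],None,fx=8,fy=8,interpolation=cv2.INTER_CUBIC))
for P in([.5655,-.0405,.155],[.5655,-.0405,.045],[.5755,-.0405,.155]): print(proj(s,T,P))
s=manip.camera('scene');g=s['image'].astype(int).mean(2)
for r in range(194,218,2): print(r,g[r,296:306].astype(int))
E
```

```text
[293.93738511 196.17124792]
[295.09728122 233.15308304]
[290.27496949 196.12372122]
194 [212 210 196  94  95 112 193 215 218 219]
196 [208 207 195  95  97  90  95 219 220 220]
198 [222 220 211  96  97  91  93 215 214 215]
200 [222 220 211  95  98  91 102 220 202 128]
202 [219 210 205 105  95  94 101 157 191 199]
204 [158 128 150 117  97  98 131 198 197 197]
206 [197 197 192 118  96  98 132 196 196 197]
208 [196 195 189 119  96 100 131 196 197 197]
210 [197 195 191 119  94  99 132 196 199 199]
212 [200 200 195 120  97  99 134 201 200 200]
214 [198 199 194 144  95 100 134 198 199 201]
216 [197 196 184 132  96  99 112 154 191 196]
```

View pics/k.png

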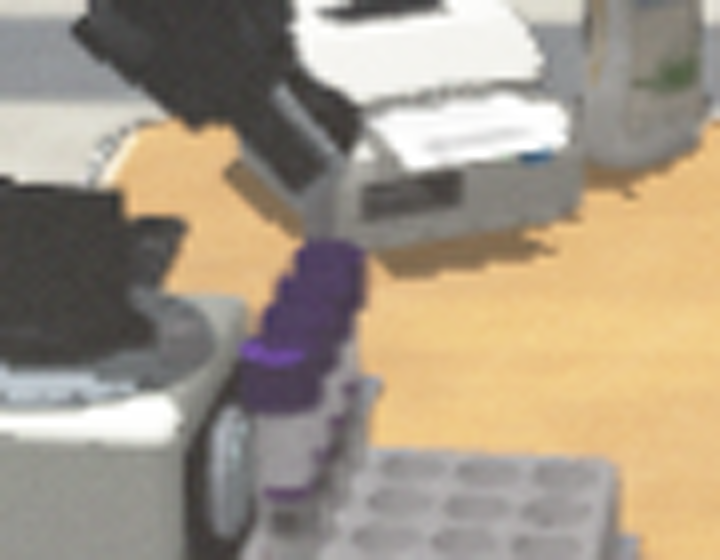

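```bash
python3 - <<'E'
from h import *
import pickle
c,T=pickle.load(open('c.pkl','rb'));T=T@c['mount'];g=c['image'].mean(2)
row=165+285/3.6
print([int(x) for x in g[int(row),290:320]],[int(x) for x in g[int(row)-6,290:320]])
c0=pickle.load(open('a.pkl','rb'))['wrist'];g0=c0['image'].mean(2);print([int(x) for x in g0[214,255:290]])
T0=pickle.load(open('aT.pkl','rb'))@c0['mount']
print(onz(c,T,296,244,.045),onz(c,T,315,244,.045))
c=manip.camera('wrist');T=tool()@c['mount'];g=c['image'].mean(2);cv2.imwrite('pics/l.png',c['image'][:,:,::-1])
for col in(318,320,322,324): print(col,[int(x) for x in g[300:324,col]])
for v in(316.5,317.5,318.5,319.5): print(v,onz(c,T,321,v,.045),ray(c,T,321,v)[1])
E
```

```text
[184, 183, 182, 182, 179, 175, 168, 144, 107, 88, 92, 96, 101, 100, 105, 100, 97, 96, 91, 88, 83, 78, 70, 70, 86, 123, 155, 164, 168, 165] [114, 118, 114, 118, 113, 104, 90, 83, 77, 80, 87, 89, 93, 92, 94, 97, 91, 92, 87, 88, 86, 84, 75, 73, 81, 110, 145, 162, 162, 165]
[184, 184, 183, 183, 181, 182, 182, 166, 130, 100, 87, 89, 94, 97, 100, 105, 99, 96, 95, 93, 89, 85, 84, 77, 73, 68, 64, 91, 131, 154, 164, 163, 164, 163, 163]
[ 0.55397422 -0.04792425  0.045     ] [ 0.57646618 -0.04784576  0.045     ]
318 [29, 24, 27, 45, 57, 72, 73, 69, 67, 69, 95, 128, 151, 158, 159, 159, 157, 158, 160, 160, 161, 160, 159, 161]
320 [29, 31, 28, 41, 45, 57, 55, 63, 61, 68, 94, 129, 152, 157, 159, 159, 158, 157, 156, 158, 156, 159, 159, 158]
322 [30, 32, 25, 30, 45, 49, 53, 54, 53, 61, 95, 126, 150, 158, 157, 159, 157, 157, 156, 157, 156, 158, 161, 161]
324 [30, 27, 30, 31, 47, 51, 50, 52, 52, 62, 83, 114, 136, 146, 154, 157, 156, 158, 155, 155, 157, 158, 157, 157]
316.5 [ 0.58048013 -0.04718622  0.045     ] [-0.02949514 -0.01251406 -1.06534333]
317.5 [ 0.5812006  -0.04723146  0.045     ] [-0.02652709 -0.01271646 -1.06653116]
318.5 [ 0.58191969 -0.04727662  0.045     ] [-0.02355804 -0.01291894 -1.06771938]
319.5 [ 0.58263743 -0.0473217   0.045     ] [-0.02058801 -0.0131215  -1.06890799]
```

```bash
python3 - <<'E'
from meas import *
p,r=pose(1.284,np.radians(-40));manip.servo_line(p,r,rate=.03)
manip.command_gripper(0.0,70)
manip.hold(.3)
print(manip.get_contact_force(),manip.get_width())
meas('m1')
s=manip.camera('scene');cv2.imwrite('pics/m.png',cv2.resize(s['image'][170:290,195:335,::-1],None,fx=5,fy=5,interpolation=cv2.INTER_CUBIC));print(manip.get_time())
E
```

```text
[-5.56044877  0.7357237  -4.40493276] 0.02499718898832007
m1 rows 241.9909090909091 303.65315315315314 lean(wrist) -0.005963284577585647
scene rows 17 lean(scene) -0.01020778805361803
18.3
```

View pics/m.png

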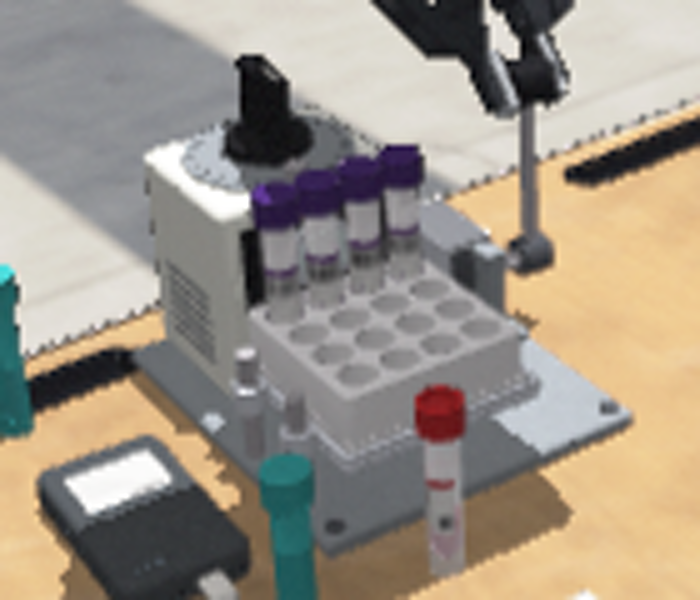

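View pics/m1.png

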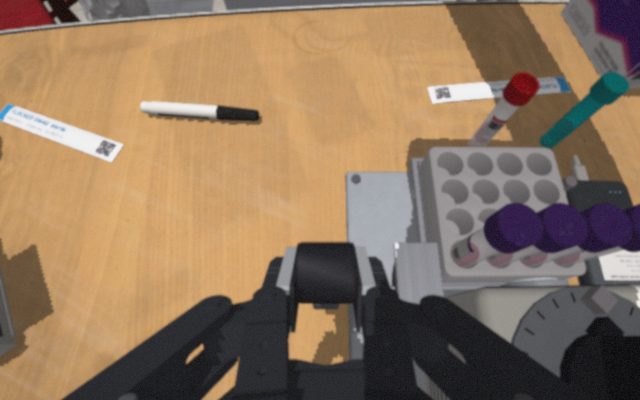

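Both views put the lever within about 0.01 rad of upright. The tubes are still standing, the knob is still at the mark, and the gripper is holding the lever, so I'm handing in.

```bash
python3 - <<'E'
from rig import manip
print(manip.get_joint_vel().round(4),manip.get_width(),manip.get_time())
manip.sign_off()
E
```

```text
[ 0.0013 -0.0004  0.0001 -0.0016 -0.0005 -0.0012] 0.024711354584449983 18.3
the job is handed in; nothing more can be done
```

I set the focus knob to the mark and raised the cam lever to upright. The job was handed in at 18.3 s with the gripper still holding the lever; the hand-in reported no verdict.

- **Knob:** I turned it counter-clockwise by 1.14 rad, which overshot. I re-gripped it, turned it back 0.085 rad and let it go. The close-up then showed the nose on the tooth tip to within about 0.01 rad.
- **Lever:** I gripped the drum on its flat faces and swung it up. At the planned upright pose, two cameras showed it about 0.05 rad short, because the drum sat about 5 mm off centre in the pads. I moved on to correct this and tightened the grip to 70 N. The last checks put it at -0.006 rad (wrist camera) and -0.010 rad (scene camera), just past upright.
- **Disagreement:** partway through that correction the two cameras differed: the wrist camera gave 0.005 rad and the scene camera 0.03 rad. I trust the upright angle to about ±0.02 rad.
- **Other checks:** the pictures show all four tubes standing. The objects in view looked undisturbed, though I did not measure their positions. The largest tool force I read was about 24 N.

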